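Find the concealed catch of the battery box

ROBOT

A 6-joint arm with a two-finger parallel gripper is mounted at the origin on the work surface. World frame = base frame: x ahead of the robot, y to its left, z up, the work surface at z = 0. Lengths are in mm, angles in rad, forces in N, time in s.
With the tool pointing down it reaches from about 375 to 925 mm from the base axis. Payload 5.7 kg.
Tool frame: the origin (TCP) lies between the finger pads; the fingertips stand 8 mm ahead of it and the grasp point (between the pads) lies 11 mm behind it; x points along the fingers, z is the direction in which the jaws open and shut, and the axes are right-handed (so a half turn about x gives the same grasp; the last joint's range is limited). The gripper opens to 85 mm and grips with 20 to 120 N. Pads are 22 mm wide; open, the fingers measure 114 mm over their backs; the gripper's body (76 mm by 85 mm) begins 54 mm behind the grasp point. The pads swing forward as they close: fully open they stand 13 mm farther back than shut.
Start: joints at [1.084, 0.359, 1.51, -0, 1.272, -0.115], TCP at [217.965, 558.973, 207.967] pointing down, gripper open.
Joint ranges: [-2.97, 2.97], [-1.01, 2.36], [0.21, 2.38], [-0.96, 4.11], [0.2, 2.71], [-2.98, 2.98]. Speed limits (rad/s): [2.39, 2.39, 3.14, 3.14, 3.14, 3.14].

INTERFACE

Orientations are given as a rotation vector (axis times angle).
In Python, from station import robot gives the robot as it stands.
- The arm moves only by the tool send_rows, never from a script. Its argument "moves" is a list that holds one entry, the list of rows, each a list of 4 numbers: the shift along the tool's x, y, z as a fraction of full scale, then the turn about the tool's x as a fraction of full scale. A call has 1 to 8 rows; each row is the pose to reach, as a shift and turn from the pose commanded when the call began, along the tool's axes at that moment, turning the shorter way round; what a row does not reach only later rows make up. Full scale, the value 1, is 20 cm for a shift and 360 degrees for a turn. A row lasts 1/10 s, in which the tool goes at most 50 mm and 8.59 degrees, less where a joint would pass 70% of its speed; a pose out of reach is approached as far as the arm can. A call with a number of a shift or a turn outside -1 to 1 is refused whole. A call with a gripper value outside its range is refused whole. "claw" is the finger opening in mm, from 0 to 85.4, set as the call begins (left out, the last holds). The fingers move at their own pace and stop on an object; the grip force is fixed at half the most. Time passes only in rows, so rows that repeat a pose let the fingers close. It gives the time, the measured TCP pose, the force and the opening at its end, in the units of the state.
- robot.read_state(): the state, without advancing time (a new reading comes with each control period).
- robot.get_image(name): name is "side" or "top" or "wrist"; returns a dict with "color" (480x640x3 uint8, red, green, blue), "K" (3x3 intrinsics, pixels), "eye" and "orientation" of the camera in the world; the wrist camera has in their place "tool_from_camera" (4x4, takes a point from camera to tool coordinates, whose origin is the TCP and whose axes are the tool frame's). Camera axes: x right, y up, looking along -z (the intrinsics and any distortion apply to the point x, -y, -z); pixel columns grow to the right and rows downward; lengths in mm; the calibration is good to about 2 mm. A picture is of the moment at which its call begins: read the wrist's pose just before it. There is no depth.
- robot.sign_off(): hands the job in, once; it reports no verdict.
Trained networks look in the newest picture that a camera, given by its name, has taken for a name from the list of things; names that differ only in an ending like _2 or _b are one class to them, and where a whole thing is asked for, a point or a joint stands for the part that bears it (a point fixed in the world has none). Each returns a list of dicts, best first, with "conf" (0 to 1); they miss things now and then, are a little off and sometimes report something else, mostly with a low value. They report only what shows in the picture. A call takes as long as a camera call.
- robot.search_frame(target, camera): "box" ([left, top, right, bottom] in pixels, round what is visible of it).
The state is a dict: "t": time; "joint_pos": joint angles; "qd": joint speeds; "effort": joint torques, N m; "position": TCP position; "ee_rot": TCP orientation; "wrist_force": force on the tool from outside, world axes, zero at the start; "wrist_torque": the same for the moment, N m; "grip_width": finger opening in mm.
Only numpy, scipy, OpenCV 4.12 (cv2) and the standard library are available. Lean on these libraries where they do the work, as an engineer would, in place of code of your own. Each camera call takes 0.05 s, during which the arm holds its last target.

TASK

The blue battery box on the bench has a concealed catch: one of the five flush grey discs in its flat top panel is a push button, the others are fixed blanks. Feel across the panel with a fingertip, pushing on the discs one after another, and press the one that gives until the battery door springs ajar, then take the hand away and leave the door ajar. Do not touch the door itself, and do not pick up or shift anything standing around.

Things in the scene. Friction and masses are not known exactly. Their poses are not given: they have to be found in the camera images.
- battery_box: blue battery box bolted to the bench; origin on the bench under the centre of its flat grey top panel (170 along x, 180 along y mm, face 90 mm above the bench); x points from the panel to the blue door, z up. Five identical grey 50 mm discs in the panel, each in a 54 mm round hole and sunk 2 mm below the face: one in the middle, four at x +-50, y +-50 mm. The door is level with the panel, at x 88 to 218 mm
- disc_1 (a point): centre of the top face of the middle disc (88 mm above the bench, in the box's axes); it may be a rigid blank, which does not move, or the catch, unmarked and in a different place from run to run. The catch disc needs about 5 N to start, gives way past half of its 6 mm travel, then snaps in and stays in, and the door springs ajar at once
- disc_2 (a point): centre of the top face of the x -50, y +50 mm disc (88 mm above the bench, in the box's axes); it may be a rigid blank, which does not move, or the catch, unmarked and in a different place from run to run
- disc_3 (a point): centre of the top face of the x -50, y -50 mm disc (88 mm above the bench, in the box's axes); it may be a rigid blank, which does not move, or the catch, unmarked and in a different place from run to run
- disc_4 (a point): centre of the top face of the x +50, y +50 mm disc (88 mm above the bench, in the box's axes); it may be a rigid blank, which does not move, or the catch, unmarked and in a different place from run to run
- disc_5 (a point): centre of the top face of the x +50, y -50 mm disc (88 mm above the bench, in the box's axes); it may be a rigid blank, which does not move, or the catch, unmarked and in a different place from run to run
- door: the blue battery door, 120 (x) by 164 (y) mm and 4 mm thick, hinged along its edge next to the grey panel; origin on the hinge, 5 mm below the panel's face, axes as the box's when shut; its far edge rises when the catch lets it go, and pushing it down shuts it again
- door_edge (a point): middle of the door's far, free edge, on top: 90 mm above the bench while shut, about 120 mm when the door is ajar (0.25 rad)
- bushing_tall: dark steel bushing standing upright beside the box, 44 mm diameter, 85 mm tall; origin at the centre of its underside; a bystander
- bushing_short: brass bushing standing upright beside the box, 48 mm diameter, 45 mm tall; origin at the centre of its underside; a bystander
- carton: small closed cardboard carton beside the box's door end, 85 x 60 x 70 mm; origin at the centre of its underside; a bystander
- yellow_bin: yellow open parts bin with pins in it, beside the box's door end, 130 x 90 x 60 mm; origin at the centre of its underside; a bystander
- flange: loose steel flange lying on the bench, 90 mm diameter, 40 mm tall; origin at the centre of its underside; a bystander
- clamp_block: copper-coloured block 60 x 40 x 25 mm with a steel stud on it, 55 mm tall in all; origin at the centre of its underside; a bystander
- oil_tin: green tin, 66 mm diameter, 130 mm tall; origin at the centre of its underside; a bystander

How it is judged:
By the outcome, as a careful person would: the job done as asked, in the order asked, and still so for the second after the job is handed in, with the robot touching nothing.
It also fails if it takes over 58 s, if anything falls off the work surface, if the arm or the gripper's body presses on something with over 40 N, if the wrist force passes 120 N, or if a joint passes its speed limit or range.

## Working session

There is one attempt and no reset: what is moved stays moved. The work goes in short steps, Python scripts to look and compute and a tool call to move; the robot and the scene stay as the last step left them, time stands still between calls to the robot, and variables do not carry over. Pictures are saved under pics/ and viewed, and the job is handed in when it is done.

Besides the shell and the picture viewer there is one more tool, called after "Call:" as name([rows], argument=value, ...), one row to a line, values as JSON. send_rows: Moves the arm, as the interface text tells. Shift numbers are shares of 20 cm and turn numbers shares of 360 degrees, none past 1 either way. Its arguments: {"type":"object","properties":{"moves":{"type":"array","items":{"type":"array","items":{"type":"array","items":{"type":"number","minimum":-1,"maximum":1}}}},"claw":{"type":"number"}},"required":["moves"]}

```bash
ls; mkdir -p pics
python3 - <<'E'
from station import robot
import cv2
s=robot.read_state();print(s)
for n in ("side","top","wrist"):
    d=robot.get_image(n)
    cv2.imwrite(f"pics/{n}0.png",d["color"][:,:,::-1])
    print(n,{k:v for k,v in d.items() if k!="color"})
    if n!="wrist":
        for t in("battery_box","door","disc_1"):
            print(t,robot.search_frame(t,n)[:6])
E
```

```text
pics
{'t': 0.0, 'joint_pos': array([ 1.08388398e+00,  3.59520104e-01,  1.51144745e+00,  1.65605930e-05,
        1.27251084e+00, -1.15123954e-01]), 'qd': array([-0.00164837,  0.00090083, -0.00116913,  0.00088933, -0.00134762,
        0.00139027]), 'effort': array([ 2.36405314e-03, -5.27625346e+01, -2.78621864e+01,  7.01628596e-05,
        1.27975448e-02, -6.75859283e-06]), 'position': array([217.63757445, 558.34745274, 207.13893426]), 'ee_rot': array([-0.93205369,  1.36417726,  0.93062736]), 'wrist_force': array([ 0.42906293,  0.23872282, -0.1680621 ]), 'wrist_torque': array([-0.01959717,  0.00802415, -0.01673785]), 'grip_width': 85.48098894446353}
side {'K': array([[449.09878863,   0.        , 327.26237761],
       [  0.        , 449.09878863, 238.12375176],
       [  0.        ,   0.        ,   1.        ]]), 'eye': array([ 486.84422133, -716.17283967,  977.89909855]), 'orientation': array([ 0.684594  , -0.05796849, -0.11201065])}
battery_box [{'box': [260.1, 226.3, 401.2, 337.9], 'conf': 0.57}]
door [{'box': [331.8, 230.5, 395.6, 295.1], 'conf': 0.74}]
disc_1 [{'box': [261.2, 227.9
[... 335 characters left out ...]
'box': [305.6, 178.9, 388.3, 295.2], 'conf': 0.78}]
door [{'box': [310.8, 180.6, 371.2, 227.0], 'conf': 0.74}]
disc_1 [{'box': [303.0, 176.8, 388.8, 291.8], 'conf': 0.78}]
wrist {'K': array([[364.95920983,   0.        , 317.18340423],
       [  0.        , 364.95920983, 242.56848292],
       [  0.        ,   0.        ,   1.        ]]), 'tool_from_camera': array([[ 8.96128435e-05,  2.63289043e-01, -9.64716991e-01,
        -1.66056852e+02],
       [ 1.17392656e-03,  9.64716302e-01,  2.63288964e-01,
         6.75732906e+01],
       [ 9.99999307e-01, -1.15610097e-03, -2.22631030e-04,
         6.56494739e-01],
       [ 0.00000000e+00,  0.00000000e+00,  0.00000000e+00,
         1.00000000e+00]])}
```

View pics/side0.png

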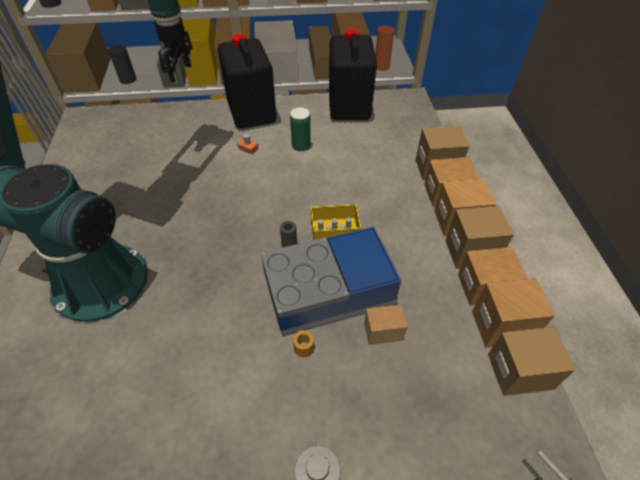

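View pics/top0.png

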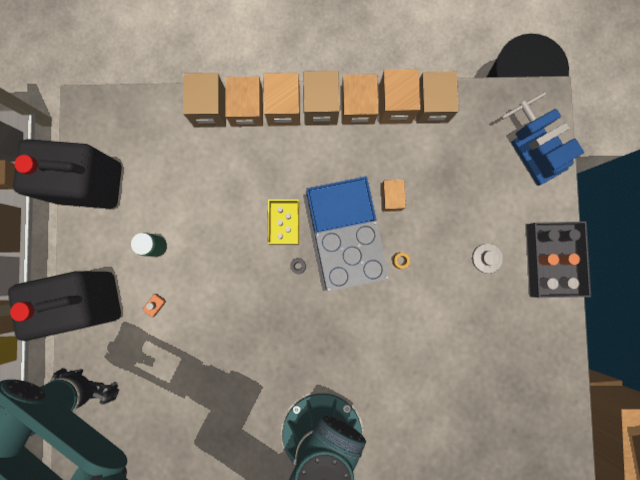

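Run:
```python
import cv2
a=cv2.imread("pics/top0.png")[165:305,280:420];cv2.imwrite("pics/topc.png",cv2.resize(a,None,fx=4,fy=4,interpolation=cv2.INTER_CUBIC))
a=cv2.imread("pics/side0.png")[215:345,250:410];cv2.imwrite("pics/sidec.png",cv2.resize(a,None,fx=4,fy=4,interpolation=cv2.INTER_CUBIC))
```

```text
(no output)
```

View pics/topc.png

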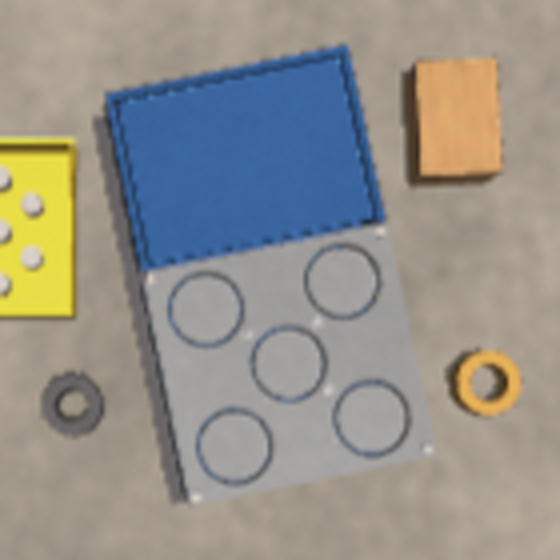

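View pics/sidec.png

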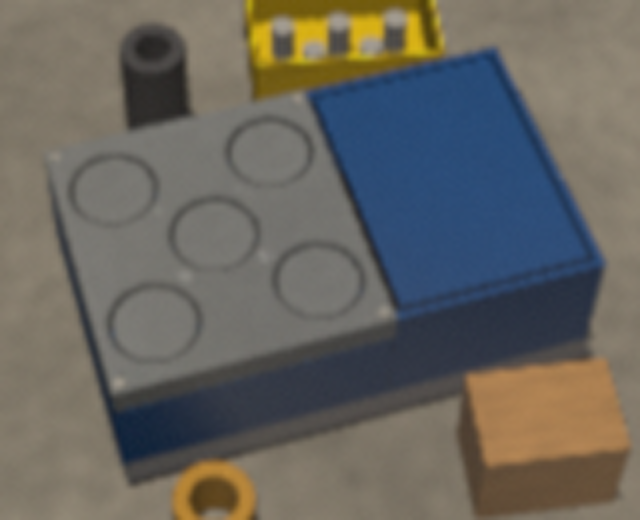

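```bash
cat > h.py <<'E'
import numpy as np
from scipy.spatial.transform import Rotation as R
from scipy.optimize import least_squares
TK=np.array([[490.51107223,0,313.74295735],[0,490.51107223,235.10774883],[0,0,1]])
SK=np.array([[449.09878863,0,327.26237761],[0,449.09878863,238.12375176],[0,0,1]])
cams={"top":(TK,np.array([468.83497947,14.41716268,1491.93863267]),np.array([0.06262723,-0.06221637,-1.58745782])),
"side":(SK,np.array([486.84422133,-716.17283967,977.89909855]),np.array([0.684594,-0.05796849,-0.11201065]))}
def proj(n,P):
    K,e,r=cams[n];c=R.from_rotvec(r).inv().apply(np.atleast_2d(P)-e)
    return np.c_[K[0,0]*c[:,0]/-c[:,2]+K[0,2],K[1,1]*-c[:,1]/-c[:,2]+K[1,2]]
def ray(n,u,z):
    K,e,r=cams[n];d=R.from_rotvec(r).apply([(u[0]-K[0,2])/K[0,0],-(u[1]-K[1,2])/K[1,1],-1]);return e+d*(z-e[2])/d[2]
D=np.array([[0,0,88],[-50,50,88],[-50,-50,88],[50,50,88],[50,-50,88.]])
E
python3 - <<'E'
from h import *
t=(np.array([[289,363],[234,446],[371,418],[205,309],[342,281]])+.5)/4-.5+[280,165]
s=(np.array([[214,233],[113,189],[155,322],[269,151],[318,279]])+.5)/4-.5+[250,215]
for n,p in(("top",t),("side",s)):
    print(n,np.array([ray(n,u,88)[:2] for u in p]).round(1).tolist())
def W(q):
    return R.from_rotvec([0,0,q[2]]).apply(D)+[q[0],q[1],0]
for use in(("top",),("side",),("top","side")):
    f=lambda q:np.concatenate([(proj(n,W(q))-{"top":t,"side":s}[n]).ravel() for n in use])
    o=least_squares(f,[570,0,0.2]);print(use,o.x,np.abs(o.fun).max())
print(W(o.x).round(1))
s0=R.from_rotvec([-0.93205369,1.36417726,0.93062736]).as_matrix();print(s0.round(3))
# neighbours
for nm,u,z in(("dark",(72,404),85),("brass",(487,383),45)):
    print(nm,ray("top",(np.array(u)+.5)/4-.5+[280,165],z))
E
```

```text
top [[520.3, -94.3], [461.8, -53.7], [480.0, -151.9], [560.1, -35.0], [578.5, -133.7]]
side [[519.7, -95.1], [461.1, -55.6], [480.2, -153.8], [559.3, -36.9], [577.8, -134.8]]
('top',) [ 5.20130622e+02 -9.36995865e+01  1.84488828e-01] 0.20069629377962883
('side',) [ 5.19605397e+02 -9.52345838e+01  1.89782673e-01] 0.16502083195587147
('top', 'side') [ 5.19832181e+02 -9.44492791e+01  1.87323372e-01] 0.3624540474447713
[[ 519.8  -94.4   88. ]
 [ 461.4  -54.6   88. ]
 [ 480.  -152.9   88. ]
 [ 559.6  -36.    88. ]
 [ 578.3 -134.3   88. ]]
[[-0.001 -0.932  0.363]
 [-0.002  0.363  0.932]
 [-1.     0.    -0.002]]
dark [493.79548688  61.48292867  85.        ]
brass [ 504.58068685 -243.08106955   45.        ]
```

Call:
send_rows([
  [[0,-0.22,-0.21,0],[0,-0.44,-0.42,0],[0,-0.66,-0.63,0],[0,-0.86,-0.83,0],[0,-0.86,-0.83,0],[0,-0.86,-0.83,0],[0,-0.86,-0.83,0]],
], claw=0)

```text
t: 1.15
position: [318.4, 341.6, 208.3]
ee_rot: [-0.929, 1.363, 0.93]
wrist_force: [0.4, 0.5, 0.4]
grip_width: -0.0
```

Call:
send_rows([
  [[0,-0.22,-0.21,0],[0,-0.44,-0.42,0],[0,-0.66,-0.63,0],[0,-0.86,-0.83,0],[0,-0.86,-0.83,0],[0,-0.86,-0.83,0],[0,-0.86,-0.83,0]],
])

```text
t: 1.85
position: [418.3, 125.4, 208.0]
ee_rot: [-0.93, 1.363, 0.931]
wrist_force: [0.3, 0.2, -1.0]
grip_width: 0.1
```

Call:
send_rows([
  [[0,-0.22,-0.21,0],[0,-0.44,-0.42,0],[0,-0.66,-0.63,0],[0,-0.86,-0.83,0],[0,-0.86,-0.83,0],[0,-0.86,-0.83,0],[0,-0.86,-0.83,0],[0,-0.86,-0.83,0]],
])

```text
t: 2.65
position: [517.2, -89.9, 207.7]
ee_rot: [-0.932, 1.362, 0.934]
wrist_force: [-0.1, 0.5, 0.2]
grip_width: -0.0
```

Call:
send_rows([
  [[0.15,-0.02,-0.016,0],[0.3,-0.02,-0.016,0],[0.42,-0.02,-0.016,0],[0.49,-0.02,-0.016,0],[0.51,-0.02,-0.016,0],[0.51,-0.02,-0.016,0],[0.51,-0.02,-0.016,0]],
])

```text
t: 3.35
position: [520.9, -96.2, 106.9]
ee_rot: [-0.933, 1.361, 0.931]
wrist_force: [0.8, 0.1, 0.0]
grip_width: -0.2
```

Run:
```python
from station import robot
import cv2
s=robot.read_state();print(s['position'],s['wrist_force'])
d=robot.get_image("wrist");cv2.imwrite("pics/w1.png",d["color"][:,:,::-1])
d=robot.get_image("side");a=d["color"][180:345,250:410,::-1];cv2.imwrite("pics/s1.png",cv2.resize(a,None,fx=3.5,fy=3.5,interpolation=cv2.INTER_CUBIC))
```

```text
[520.9145168  -96.21771256 106.91864229] [0.76496137 0.11223607 0.04468199]
```

View pics/w1.png

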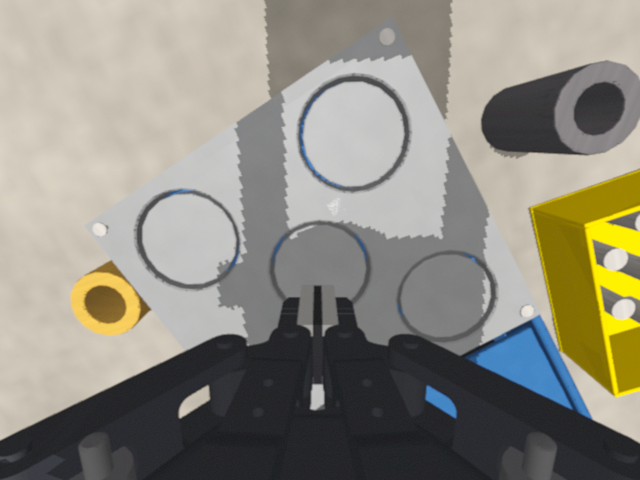

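View pics/s1.png

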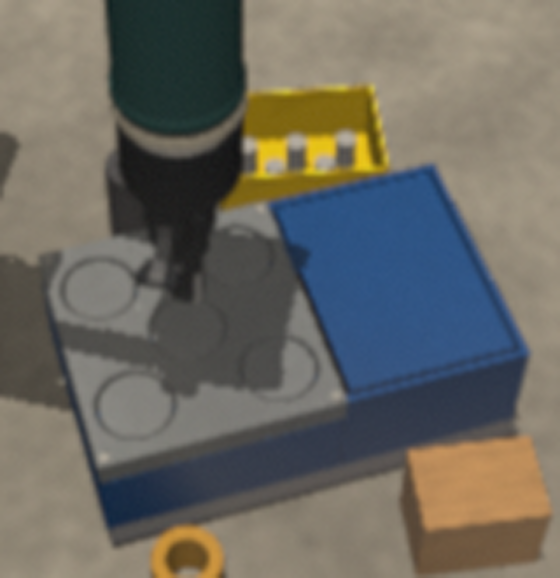

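The wrist view shows the fingertips (318, 290) over the middle disc (320, 267), and the side view shows the door shut. Next I'll feel downward slowly.

Call:
send_rows([
  [[0.02,0,0,0],[0.04,0,0,0],[0.045,0,0,0],[0.05,0,0,0],[0.055,0,0,0],[0.06,0,0,0],[0.06,0,0,0]],
])

```text
t: 4.15
position: [520.3, -96.9, 93.9]
ee_rot: [-0.931, 1.363, 0.931]
wrist_force: [0.3, 0.2, -0.5]
grip_width: 0.2
```

Call:
send_rows([
  [[0.005,0,0,0],[0.01,0,0,0],[0.01,0,0,0]],
])

```text
t: 4.45
position: [520.3, -96.9, 91.9]
ee_rot: [-0.931, 1.363, 0.931]
wrist_force: [0.2, 0.1, 0.4]
grip_width: -0.0
```

Call:
send_rows([
  [[0.005,0,0,0],[0.01,0,0,0],[0.01,0,0,0]],
])

```text
t: 4.75
position: [520.2, -96.9, 89.9]
ee_rot: [-0.931, 1.363, 0.931]
wrist_force: [0.3, 0.1, -0.4]
grip_width: -0.2
```

Run:
```python
from station import robot
import cv2
d=robot.get_image("wrist");cv2.imwrite("pics/w2.png",d["color"][:,:,::-1])
d=robot.get_image("side");a=d["color"][180:345,250:410,::-1];cv2.imwrite("pics/s2.png",cv2.resize(a,None,fx=3.5,fy=3.5,interpolation=cv2.INTER_CUBIC))
s=robot.read_state();print(s['position'],s['wrist_force'])
```

```text
[520.30275323 -96.87948815  89.97069577] [ 0.62992311 -0.53717389 -0.23423381]
```

View pics/w2.png

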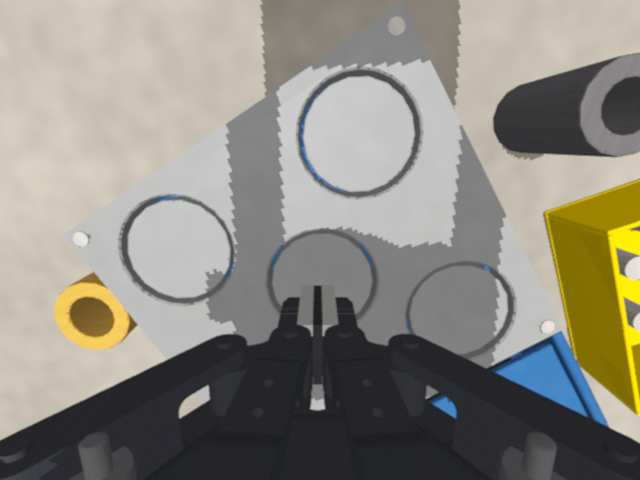

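View pics/s2.png

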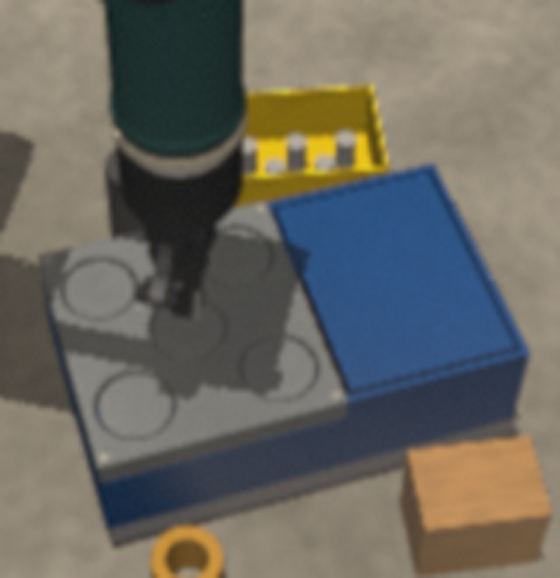

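Run:
```python
from h import *
T=np.array([[ 8.96128435e-05,2.63289043e-01,-9.64716991e-01,-1.66056852e+02],[1.17392656e-03,9.64716302e-01,2.63288964e-01,6.75732906e+01],[9.99999307e-01,-1.15610097e-03,-2.22631030e-04,6.56494739e-01]])
Rt=R.from_rotvec([-0.931,1.363,0.931]);p=np.array([520.3,-96.9,89.95])
def pw(W):
    t=Rt.inv().apply(W-p);return pt(t)
def pt(t):
    c=(np.atleast_2d(t)-T[:,3])@T[:,:3]
    return np.c_[364.959*c[:,0]/-c[:,2]+317.18,364.959*c[:,1]/c[:,2]+242.57]
# w2 pixels discs: d2,d3,(d1 partially),d4 ; screws
# image: right=tool z=(.36,.93) ; up = tool y = (-.93,.36)
px={ 'd2':(360,133),'d3':(177,249),'d4':(461,309),'d1':(322,281)}
ix={'d2':1,'d3':2,'d4':3,'d1':0}
def f(q):
    W=R.from_rotvec([0,0,q[3]]).apply(D)+[q[0],q[1],q[2]-88]
    return np.concatenate([pw(W[[ix[k]]])[0]-px[k] for k in px])
o=least_squares(f,[520,-94,88,.187]);print(o.x,o.fun.round(1))
for x in(-5,0,8):
  for y in(-11,11): print(x,y,pt([[x,y,0],[x,y,-14],[x,y,14]]).round(0).tolist())
```

```text
[ 5.18602028e+02 -9.27069593e+01  8.96077692e+01  1.89219375e-01] [-0.7 -0.6  0.5  0.2 -0.2  1.2  0.5 -0.6]
-5 -11 [[316.0, 312.0], [287.0, 312.0], [345.0, 312.0]]
-5 11 [[316.0, 269.0], [286.0, 269.0], [346.0, 269.0]]
0 -11 [[316.0, 307.0], [287.0, 307.0], [344.0, 307.0]]
0 11 [[316.0, 265.0], [287.0, 265.0], [345.0, 265.0]]
8 -11 [[316.0, 301.0], [289.0, 301.0], [343.0, 301.0]]
8 11 [[316.0, 260.0], [288.0, 260.0], [344.0, 260.0]]
```

Call:
send_rows([
  [[0.005,0,0,0],[0.01,0,0,0],[0.01,0,0,0]],
])

```text
t: 5.15
position: [520.3, -96.9, 87.9]
ee_rot: [-0.931, 1.363, 0.931]
wrist_force: [0.7, -0.3, -0.2]
grip_width: -0.0
```

Run:
```python
from h import *
for z in(75,82,88,95,100,105,110): print(z,proj("side",[[520.3,-96.9,z]]).round(1),((proj("side",[[520.3,-96.9,z]])-[250,180])*3.5).round(0))
```

```text
75 [[303.6 276.5]] [[188. 338.]]
82 [[303.5 274.9]] [[187. 332.]]
88 [[303.5 273.5]] [[187. 327.]]
95 [[303.4 271.8]] [[187. 321.]]
100 [[303.3 270.6]] [[187. 317.]]
105 [[303.3 269.4]] [[186. 313.]]
110 [[303.2 268.1]] [[186. 308.]]
```

Call:
send_rows([
  [[0.005,0,0,0],[0.01,0,0,0],[0.015,0,0,0],[0.015,0,0,0]],
])

```text
t: 5.55
position: [520.2, -96.9, 84.8]
ee_rot: [-0.931, 1.363, 0.931]
wrist_force: [-0.0, -0.9, 0.2]
grip_width: 0.1
```

Run:
```python
from station import robot
import cv2
s=robot.read_state();print(s['position'],s['wrist_force'],s['effort'])
d=robot.get_image("side");a=d["color"][240:300,270:350,::-1];cv2.imwrite("pics/s3.png",cv2.resize(a,None,fx=8,fy=8,interpolation=cv2.INTER_CUBIC))
d=robot.get_image("wrist");a=d["color"][200:360,240:400,::-1];cv2.imwrite("pics/w3.png",cv2.resize(a,None,fx=3.5,fy=3.5,interpolation=cv2.INTER_CUBIC))
```

```text
[520.20429514 -96.86379757  84.82683055] [-0.0293557  -0.88335277  0.21397652] [-5.78603998e-03 -4.86752701e+01 -2.07541591e+01 -4.30099517e-04
 -3.19522130e-02  2.00046998e-05]
```

View pics/s3.png

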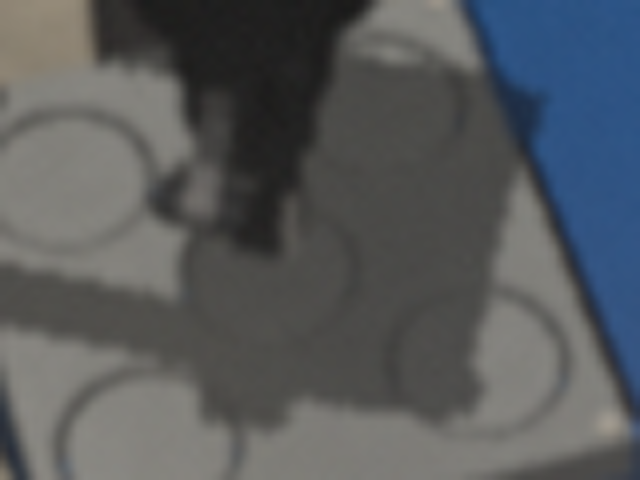

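View pics/w3.png

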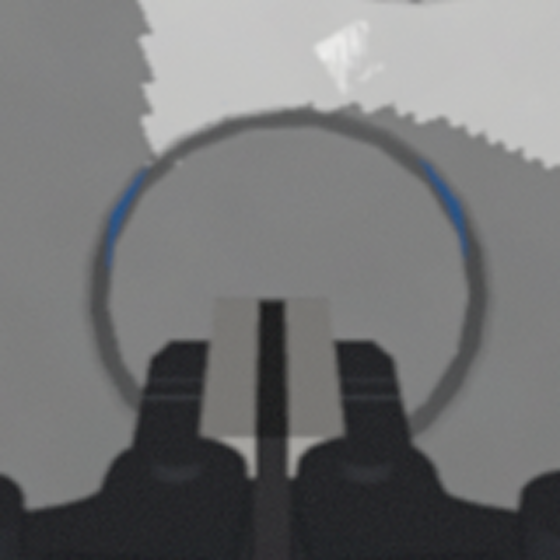

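Call:
send_rows([
  [[0.005,0.008,0.013,0],[0.01,0.008,0.013,0],[0.015,0.008,0.013,0],[0.02,0.008,0.013,0],[0.02,0.008,0.013,0]],
])

```text
t: 6.15
position: [519.7, -93.9, 80.8]
ee_rot: [-0.931, 1.363, 0.931]
wrist_force: [0.4, 0.2, -0.9]
grip_width: -0.1
```

Call:
send_rows([
  [[0.005,0,0,0],[0.01,0,0,0],[0.01,0,0,0]],
])

```text
t: 6.45
position: [519.7, -93.9, 78.8]
ee_rot: [-0.931, 1.363, 0.931]
wrist_force: [-0.5, -0.1, -0.8]
grip_width: -0.2
```

Call:
send_rows([
  [[0.005,0,0,0],[0.01,0,0,0],[0.01,0,0,0]],
])

```text
t: 6.75
position: [519.7, -93.9, 76.8]
ee_rot: [-0.931, 1.363, 0.931]
wrist_force: [0.4, 0.3, -0.1]
grip_width: -0.2
```

Run:
```python
from station import robot
import cv2
s=robot.read_state();print(s['position'],s['wrist_force'],s['effort'])
d=robot.get_image("side");a=d["color"][240:300,270:350,::-1];cv2.imwrite("pics/s4.png",cv2.resize(a,None,fx=8,fy=8,interpolation=cv2.INTER_CUBIC))
```

```text
[519.66965396 -93.86778358  76.84385978] [ 0.35557894  0.27433922 -0.11987378] [-8.54116544e-03 -4.88489485e+01 -2.02638245e+01 -8.41594319e-04
 -3.28215526e-02 -4.68623864e-05]
```

View pics/s4.png

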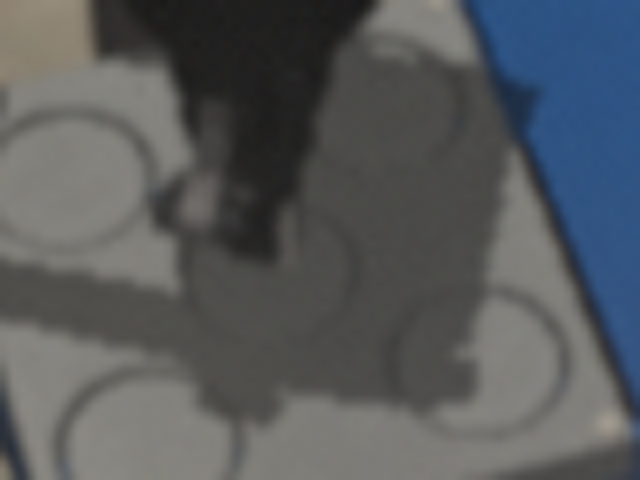

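Call:
send_rows([
  [[0.005,0,0,0],[0.01,0,0,0],[0.01,0,0,0]],
])

```text
t: 7.1
position: [519.7, -93.9, 74.9]
ee_rot: [-0.931, 1.363, 0.931]
wrist_force: [0.2, -0.5, -1.1]
grip_width: 0.0
```

Call:
send_rows([
  [[0.005,0,0,0],[0.01,0,0,0],[0.01,0,0,0]],
])

```text
t: 7.4
position: [519.7, -93.9, 72.8]
ee_rot: [-0.931, 1.363, 0.931]
wrist_force: [0.5, -0.4, -0.1]
grip_width: 0.0
```

Call:
send_rows([
  [[0.005,0,0,0],[0.01,0,0,0],[0.01,0,0,0]],
])

```text
t: 7.7
position: [519.7, -93.9, 70.9]
ee_rot: [-0.931, 1.363, 0.931]
wrist_force: [-0.0, -0.3, -0.5]
grip_width: 0.1
```

Run:
```python
from station import robot
import cv2
s=robot.read_state();print(s['position'],s['wrist_force'],s['joint_pos'],s['grip_width'])
d=robot.get_image("side");a=d["color"][240:300,270:350,::-1];cv2.imwrite("pics/s5.png",cv2.resize(a,None,fx=8,fy=8,interpolation=cv2.INTER_CUBIC))
d=robot.get_image("wrist");cv2.imwrite("pics/w5.png",d["color"][:,:,::-1])
```

```text
[519.69683794 -93.85104263  70.85070546] [-0.03047234 -0.30542939 -0.49445288] [-3.09426444e-01  4.25538451e-01  1.81173161e+00 -1.27802349e-04
  9.04633040e-01 -1.50837981e+00] 0.05769415806871633
```

View pics/s5.png

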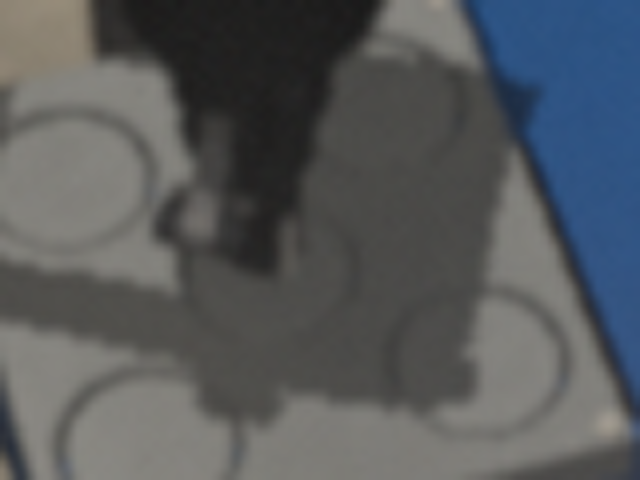

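View pics/w5.png

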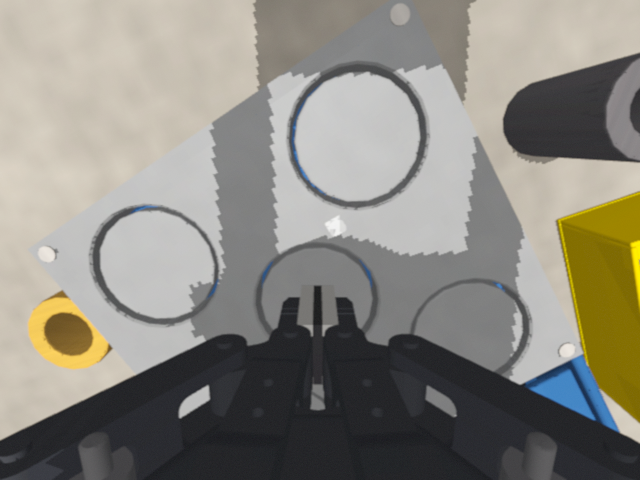

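Call:
send_rows([
  [[0.005,0,0,0],[0.01,0,0,0],[0.01,0,0,0]],
])

```text
t: 8.1
position: [519.7, -93.9, 68.9]
ee_rot: [-0.931, 1.363, 0.931]
wrist_force: [0.0, 0.1, -0.3]
grip_width: 0.2
```

Call:
send_rows([
  [[0.005,0,0,0],[0.01,0,0,0],[0.01,0,0,0]],
])

```text
t: 8.4
position: [519.7, -93.9, 66.9]
ee_rot: [-0.931, 1.363, 0.931]
wrist_force: [0.6, 1.0, -0.6]
grip_width: -0.1
```

Run:
```python
from station import robot
import cv2
from h import *
s=robot.read_state();print(s['position'],s['wrist_force'],s['wrist_torque'])
d=robot.get_image("side");c=d["color"];a=c[240:300,270:350,::-1];cv2.imwrite("pics/s6.png",cv2.resize(a,None,fx=8,fy=8,interpolation=cv2.INTER_CUBIC))
T=np.array([[ 8.96128435e-05,2.63289043e-01,-9.64716991e-01,-1.66056852e+02],[1.17392656e-03,9.64716302e-01,2.63288964e-01,6.75732906e+01],[9.99999307e-01,-1.15610097e-03,-2.22631030e-04,6.56494739e-01]])
Rt=R.from_rotvec([-0.931,1.363,0.931]);p=np.array([519.7,-93.9,70.85])
def pt(t):
    c=(np.atleast_2d(t)-T[:,3])@T[:,:3]
    return np.c_[364.959*c[:,0]/-c[:,2]+317.18,364.959*c[:,1]/c[:,2]+242.57]
px={'d2':(358.5,135.5),'d3':(155,264.5),'d4':(471,331),'d1':(317.5,299)};ix={'d2':1,'d3':2,'d4':3,'d1':0}
def f(q):
    W=R.from_rotvec([0,0,q[3]]).apply(D)+[q[0],q[1],q[2]-88]
    return np.concatenate([pt(Rt.inv().apply(W[[ix[k]]]-p))[0]-px[k] for k in px])
o=least_squares(f,[520,-94,88,.187]);print(o.x,o.fun.round(1))
for x in(-30,-25,-20,-15,-10,8): print(x,pt([[x,11,0],[x,0,0],[x,-11,0]]).round(0).tolist())
# side projections of tip corners assuming tip offset behind TCP
for off in(-8,0,10,15,20,25):
    W=[p+[0,0,-4+off]+np.array([-.932,.363,0])*y+np.array([.363,.932,0])*z for y in(-11,11) for z in(-10,10)]
    print(off,((proj("side",W)-[270,240])*8).round(0).tolist())
```

```text
[519.67234865 -93.86581975  66.86204015] [ 0.62363079  0.99813768 -0.57630073] [-0.01428814 -0.00212569 -0.00466358]
[ 5.18401257e+02 -9.25402877e+01  8.93601351e+01  1.88691004e-01] [-0.3 -0.7  0.6  0.1 -0.1  0.6 -0.2  0. ]
-30 [[315.0, 289.0], [315.0, 314.0], [315.0, 339.0]]
-25 [[315.0, 285.0], [315.0, 309.0], [315.0, 333.0]]
-20 [[316.0, 280.0], [316.0, 304.0], [316.0, 327.0]]
-15 [[316.0, 276.0], [316.0, 299.0], [316.0, 322.0]]
-10 [[316.0, 272.0], [316.0, 295.0], [316.0, 317.0]]
8 [[316.0, 260.0], [316.0, 281.0], [316.0, 301.0]]
-8 [[293.0, 348.0], [310.0, 296.0], [223.0, 333.0], [242.0, 281.0]]
0 [[292.0, 334.0], [310.0, 281.0], [223.0, 318.0], [241.0, 266.0]]
10 [[291.0, 315.0], [310.0, 262.0], [221.0, 299.0], [240.0, 247.0]]
15 [[291.0, 306.0], [309.0, 253.0], [221.0, 290.0], [240.0, 238.0]]
20 [[291.0, 296.0], [309.0, 243.0], [220.0, 281.0], [239.0, 228.0]]
25 [[291.0, 287.0], [309.0, 234.0], [220.0, 271.0], [239.0, 218.0]]
```

View pics/s6.png

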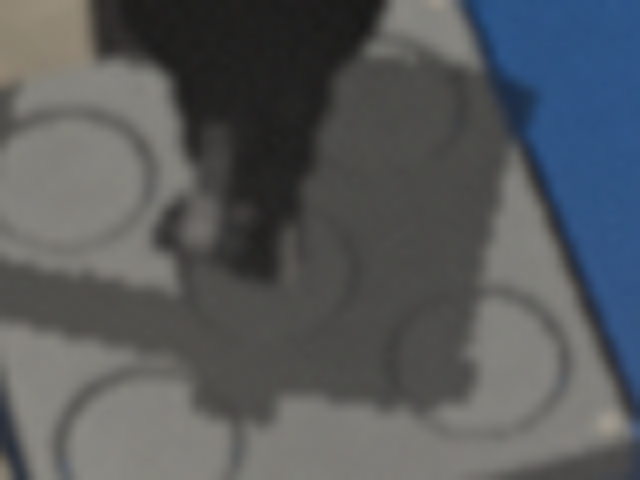

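Wrist and side views both put the shut fingertip about 25 mm behind the reported TCP, so contact should come near TCP z ≈ 63. I'll keep going down in 1 mm steps.

Call:
send_rows([
  [[0.005,0,0,0],[0.01,0,0,0],[0.01,0,0,0]],
])

```text
t: 8.75
position: [519.7, -93.9, 64.9]
ee_rot: [-0.931, 1.363, 0.931]
wrist_force: [0.5, 0.0, 0.5]
grip_width: 0.3
```

Call:
send_rows([
  [[0.005,0,0,0],[0.005,0,0,0]],
])

```text
t: 8.95
position: [519.8, -93.9, 64.8]
ee_rot: [-0.931, 1.363, 0.931]
wrist_force: [-2.4, -0.1, 8.6]
grip_width: -0.0
```

Call:
send_rows([
  [[0.005,0,0,0],[0.005,0,0,0]],
])

```text
t: 9.15
position: [519.8, -93.9, 64.7]
ee_rot: [-0.932, 1.362, 0.931]
wrist_force: [-5.0, 2.2, 18.3]
grip_width: -0.2
```

Disc 1 is rigid: 18 N with about 0.1 mm of movement. Now disc 2.

Call:
send_rows([
  [[-0.06,0,0,0],[-0.06,0.18,0.04,0],[-0.06,0.345,0.08,0],[-0.06,0.345,0.08,0],[-0.02,0.345,0.08,0],[-0.015,0.345,0.08,0],[-0.01,0.345,0.08,0],[-0.01,0.345,0.08,0]],
])

```text
t: 9.95
position: [462.3, -54.4, 64.9]
ee_rot: [-0.931, 1.362, 0.93]
wrist_force: [0.1, -0.6, 0.3]
grip_width: 0.1
```

Call:
send_rows([
  [[0.005,0,0,0],[0.005,0,0,0]],
])

```text
t: 10.15
position: [462.3, -54.4, 64.7]
ee_rot: [-0.932, 1.362, 0.93]
wrist_force: [-1.6, 0.3, 8.5]
grip_width: -0.1
```

Call:
send_rows([
  [[0.005,0,0,0],[0.005,0,0,0]],
])

```text
t: 10.35
position: [462.3, -54.4, 64.7]
ee_rot: [-0.932, 1.362, 0.93]
wrist_force: [-4.2, 0.9, 22.1]
grip_width: -0.0
```

Disc 2 is rigid as well. Now disc 3.

Call:
send_rows([
  [[-0.06,0,0,0],[-0.06,-0.13,-0.21,0],[-0.06,-0.265,-0.425,0],[-0.06,-0.265,-0.425,0],[-0.02,-0.265,-0.425,0],[-0.015,-0.265,-0.425,0],[-0.01,-0.265,-0.425,0],[-0.01,-0.265,-0.425,0]],
])

```text
t: 11.15
position: [478.8, -151.2, 64.7]
ee_rot: [-0.931, 1.363, 0.934]
wrist_force: [-3.7, 0.0, 2.8]
grip_width: -0.2
```

Call:
send_rows([
  [[0.005,0,0,0],[0.005,0,0,0]],
])

```text
t: 11.35
position: [479.4, -151.4, 63.9]
ee_rot: [-0.931, 1.362, 0.932]
wrist_force: [-1.7, 0.5, 0.9]
grip_width: 0.1
```

Call:
send_rows([
  [[0.005,0,0,0],[0.005,0,0,0]],
])

```text
t: 11.55
position: [480.2, -152.2, 63.0]
ee_rot: [-0.932, 1.362, 0.931]
wrist_force: [-0.2, -0.5, 0.6]
grip_width: -0.1
```

Run:
```python
from station import robot
import cv2
s=robot.read_state();print(s['position'],s['wrist_force'])
d=robot.get_image("side");a=d["color"][180:345,250:410,::-1];cv2.imwrite("pics/s7.png",cv2.resize(a,None,fx=3.5,fy=3.5,interpolation=cv2.INTER_CUBIC))
```

```text
[ 480.20939684 -152.22093885   62.97221828] [-0.22366108 -0.46662412  0.59133746]
```

View pics/s7.png

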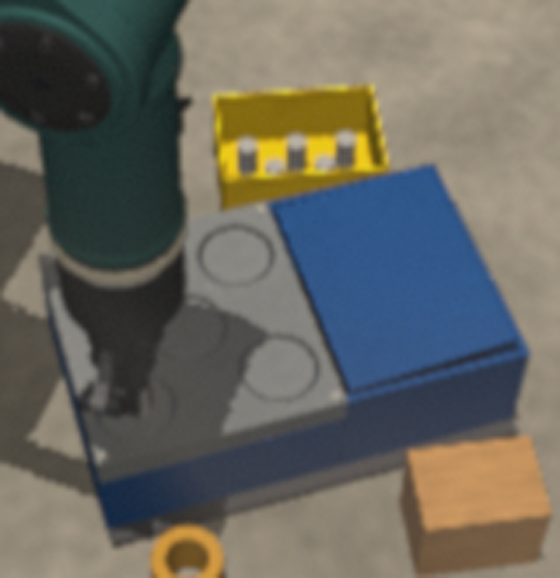

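There was no resistance at disc 3 and the door's edge shows a dark gap, so it has probably snapped in. I'll lift off and check.

Call:
send_rows([
  [[-0.1,0,0,0],[-0.3,0,0,0],[-0.5,0,0,0],[-0.7,0,0,0],[-0.7,0,0,0]],
])

```text
t: 12.1
position: [484.2, -154.4, 208.6]
ee_rot: [-0.939, 1.356, 0.922]
wrist_force: [1.1, -0.5, 0.1]
grip_width: 0.0
```

Run:
```python
from station import robot
import cv2
from h import *
s=robot.read_state();print(s['t'],s['position'],s['wrist_force'])
d=robot.get_image("side");a=d["color"][180:345,250:410,::-1];cv2.imwrite("pics/s8.png",cv2.resize(a,None,fx=3.5,fy=3.5,interpolation=cv2.INTER_CUBIC))
d=robot.get_image("top");a=d["color"][165:305,280:420,::-1];cv2.imwrite("pics/t8.png",cv2.resize(a,None,fx=4,fy=4,interpolation=cv2.INTER_CUBIC))
for ang in(0,.1,.25):
    c,q=np.cos(ang),np.sin(ang)
    P=np.array([[93+120*c-5*q,y,85+120*q+5*c] for y in(82,-82)])
    W=R.from_rotvec([0,0,.1873]).apply(P)+[519.8,-94.4,0]
    print(ang,((proj("side",W)-[250,180])*3.5).round(0).tolist(),((proj("top",W)-[280,165])*4).round(0).tolist())
```

```text
12.1 [ 484.24929418 -154.41741507  208.61184921] [ 1.13032081 -0.47299746  0.11786761]
0 [[431.0, 167.0], [519.0, 342.0]] [[115.0, 96.0], [337.0, 51.0]]
0.1 [[431.0, 157.0], [520.0, 332.0]] [[115.0, 95.0], [339.0, 49.0]]
0.25 [[429.0, 142.0], [518.0, 318.0]] [[116.0, 96.0], [343.0, 49.0]]
```

View pics/s8.png

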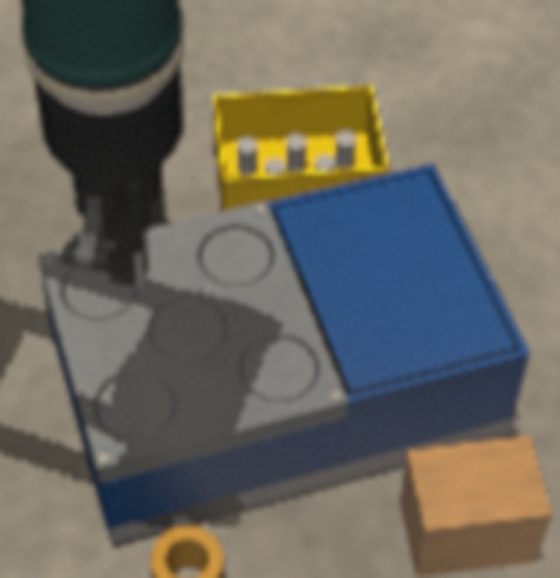

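View pics/t8.png

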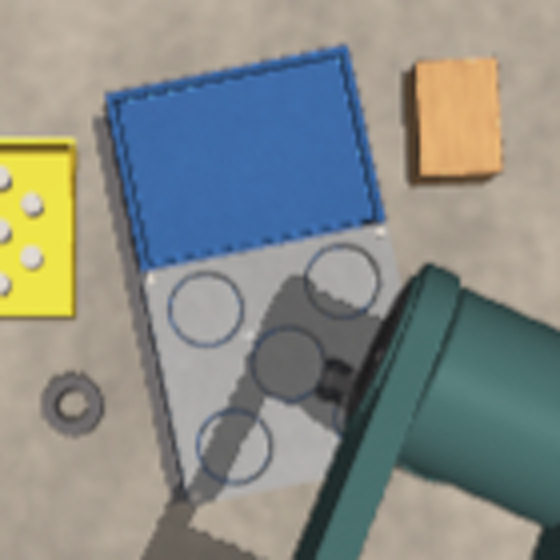

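Call:
send_rows([
  [[0,0,0,0],[0,0,0,0]],
])

```text
t: 12.4
position: [478.8, -151.9, 201.4]
ee_rot: [-0.929, 1.364, 0.933]
wrist_force: [-0.3, -0.1, -0.2]
grip_width: 0.0
```

Run:
```python
from station import robot
import cv2
s=robot.read_state();print(s['t'],s['position'],s['ee_rot'],s['wrist_force'])
d=robot.get_image("side");a=d["color"][180:345,250:410,::-1];cv2.imwrite("pics/s9.png",cv2.resize(a,None,fx=3.5,fy=3.5,interpolation=cv2.INTER_CUBIC))
d=robot.get_image("wrist");cv2.imwrite("pics/w9.png",d["color"][:,:,::-1])
```

```text
12.4 [ 478.78749775 -151.89450627  201.42846161] [-0.92910883  1.3640944   0.9333645 ] [-0.30966233 -0.07971599 -0.23602796]
```

View pics/w9.png

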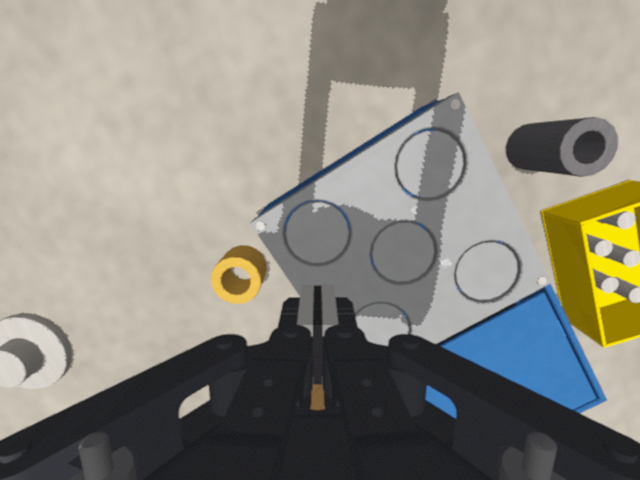

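View pics/s9.png

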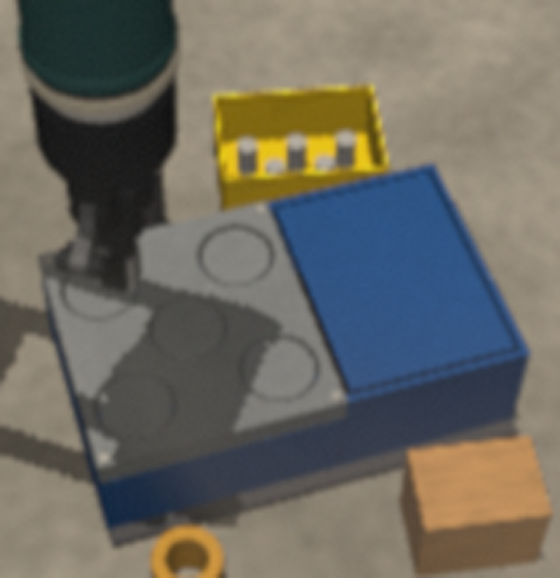

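The door is still shut and disc 3 is level with the rest, so the first push was shallow (under 2 mm). I'll go back and press deeper, in small steps.

Call:
send_rows([
  [[0.2,0,0,0],[0.4,0,0,0],[0.58,0,0,0],[0.65,0,0,0],[0.67,0,0,0],[0.67,0,0,0],[0.67,0,0,0]],
])

```text
t: 13.2
position: [480.6, -152.7, 69.7]
ee_rot: [-0.932, 1.362, 0.93]
wrist_force: [0.6, -0.7, 0.1]
grip_width: 0.2
```

Call:
send_rows([
  [[0.01,0,0,0],[0.02,0,0,0],[0.02,0,0,0],[0.02,0,0,0]],
])

```text
t: 13.6
position: [479.9, -152.4, 65.3]
ee_rot: [-0.931, 1.362, 0.931]
wrist_force: [-0.0, 0.2, 0.3]
grip_width: -0.2
```

Call:
send_rows([
  [[0.005,0,0,0],[0.005,0,0,0],[0.005,0,0,0]],
])

```text
t: 13.9
position: [480.0, -152.5, 64.2]
ee_rot: [-0.931, 1.362, 0.931]
wrist_force: [-0.3, -0.2, 4.1]
grip_width: -0.0
```

Call:
send_rows([
  [[0.005,0,0,0],[0.005,0,0,0],[0.005,0,0,0]],
])

```text
t: 14.2
position: [480.0, -152.5, 62.9]
ee_rot: [-0.931, 1.362, 0.931]
wrist_force: [0.8, -0.6, 1.5]
grip_width: -0.3
```

Call:
send_rows([
  [[0.005,0,0,0],[0.01,0,0,0],[0.015,0,0,0],[0.015,0,0,0]],
])

```text
t: 14.6
position: [479.3, -152.2, 59.6]
ee_rot: [-0.931, 1.363, 0.932]
wrist_force: [-0.7, -0.0, 0.1]
grip_width: -0.1
```

Call:
send_rows([
  [[0.005,0,0,0],[0.01,0,0,0],[0.01,0,0,0]],
])

```text
t: 14.9
position: [479.8, -152.4, 58.7]
ee_rot: [-0.931, 1.363, 0.931]
wrist_force: [-2.7, 1.0, 10.1]
grip_width: 0.6
```

Run:
```python
from station import robot
import cv2
s=robot.read_state();print(s['position'],s['wrist_force'])
d=robot.get_image("side");a=d["color"][180:345,250:410,::-1];cv2.imwrite("pics/s10.png",cv2.resize(a,None,fx=3.5,fy=3.5,interpolation=cv2.INTER_CUBIC))
```

```text
[ 479.76559602 -152.36287558   58.74496028] [-2.66732511  0.99589211 10.0992378 ]
```

View pics/s10.png

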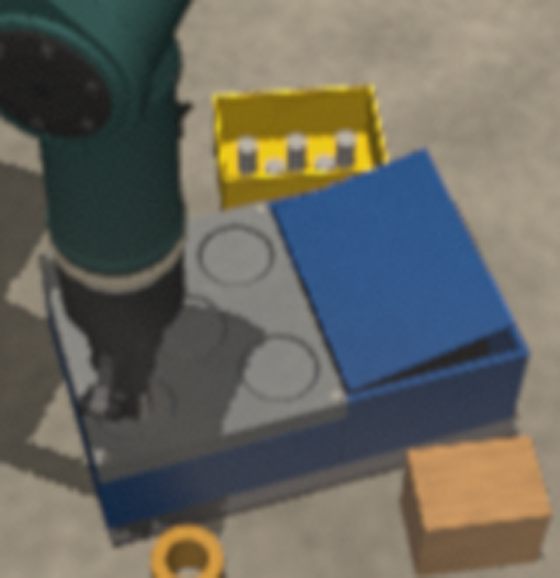

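Disc 3 bottomed out at its 6 mm travel (10 N) and the door has opened, its corner now at (512, 323). Retreating straight up.

Call:
send_rows([
  [[-0.02,0,0,0],[-0.1,0,0,0],[-0.3,0,0,0],[-0.5,0,0,0],[-0.7,0,0,0],[-0.7,0,0,0],[-0.7,0,0,0],[-0.7,0,0,0]],
])

```text
t: 15.75
position: [478.8, -151.9, 196.9]
ee_rot: [-0.93, 1.364, 0.933]
wrist_force: [-0.3, -0.3, 0.3]
grip_width: -0.1
```

Call:
send_rows([
  [[0,0.1,0,0],[0,0.2,0,0],[0,0.2,0,0],[0,0.2,0,0],[0,0.2,0,0]],
])

```text
t: 16.25
position: [443.2, -138.2, 197.5]
ee_rot: [-0.931, 1.363, 0.931]
wrist_force: [0.8, -0.2, 0.8]
grip_width: 0.2
```

Run:
```python
from station import robot
import cv2
s=robot.read_state();print(s['t'],s['position'],s['wrist_force'])
d=robot.get_image("side");a=d["color"][180:345,250:410,::-1];cv2.imwrite("pics/s11.png",cv2.resize(a,None,fx=3.5,fy=3.5,interpolation=cv2.INTER_CUBIC))
d=robot.get_image("top");cv2.imwrite("pics/t11.png",d["color"][:,:,::-1])
```

```text
16.25 [ 443.22819191 -138.15302823  197.52622746] [ 0.82549523 -0.16456945  0.81040724]
```

View pics/s11.png

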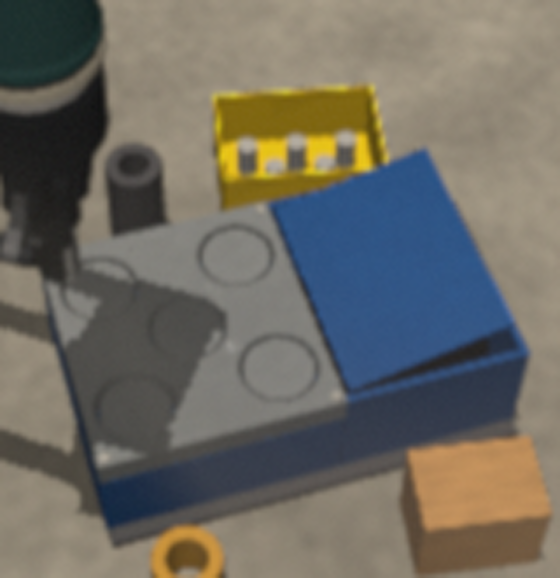

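View pics/t11.png

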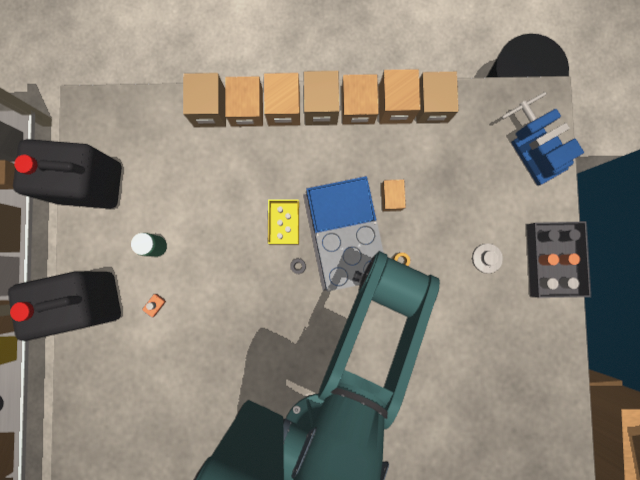

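```bash
python3 -c "
from station import robot
print(robot.sign_off())"
```

```text
the job is handed in; nothing more can be done
None
```

The catch was disc 3 (x −50, y −50 mm). The battery door is now ajar, the hand is clear of the box, and I handed the job in at about 16 s of the 58 s allowed.

- **Feeling the discs:** With the gripper shut, I pushed on discs 1, 2 and 3 in turn. Discs 1 and 2 held rigid at 18 N and 22 N with about 0.1 mm of movement. Discs 4 and 5 were not needed.
- **Pressing the catch:** My first push on disc 3 was too shallow: the door was shut again when I lifted off. The second push gave way and stopped at about 6 mm of travel, and the door sprang open.
- **Last checks:** In the side picture, the door stood at the same height after the hand left as when it opened. I put it at roughly 0.2 rad, a little under the stated 0.25, but this was by eye. The wrist force was back to noise level. In the last side and top pictures, the bystanders looked unmoved; the brass bushing was half hidden by the arm in the top one, and I did not measure any of them.
- **What disagreed:** The fingertips turned out to be about 24 mm behind the reported TCP rather than 8 mm ahead. I found this from the camera views, and the contact height confirmed it.

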